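# Line up a set of clay jugs by size on the ware board

## Robot

A 7-joint arm with a two-finger parallel gripper is mounted at the origin on the work surface. World frame = base frame: x ahead of the robot, y to its left, z up, the work surface at z = 0. Lengths are in m, angles in rad, forces in N, time in s.
With the tool pointing down it reaches from about 0.425 to 0.875 m from the base axis. Payload 4.7 kg.
Tool frame: the origin (TCP) lies between the finger pads; the fingertips stand 22 mm ahead of it and the grasp point (between the pads) lies 3 mm ahead of it; z points along the fingers, y is the line along which they close (so a half turn about z gives the same grasp; the last joint's range is limited). The gripper opens to 85 mm and grips with 20 to 120 N. Pads are 22 mm wide; open, the fingers measure 114 mm over their backs; the gripper's body (76 mm by 85 mm) begins 54 mm behind the grasp point. The pads swing forward as they close: fully open they stand 13 mm farther back than shut.
Start: joints at [-1.206, 0.321, -0.07, 1.45, 0.023, 1.371, -0.057], TCP at [0.223, 0.61, 0.253] pointing down, gripper open.
Joint ranges: [-2.86, 2.86], [-0.3, 2.09], [-1.38, 1.24], [0.06, 2.45], [-1.56, 4.7], [0.09, 2.05], [-2.69, 2.69]. Speed limits (rad/s): [2.57, 2.57, 3.14, 3.14, 3.14, 3.14, 3.14].

## Interface

Orientations are given as a unit quaternion [w, x, y, z].
In Python, from plant import ctrl, imaging gives the robot as it stands. The module is installed in compiled form; this text tells all that it offers.
- The arm moves only by the shell command python3 -m pendant 'ROWS' [FORCE]. ROWS is JSON, a list of rows, each an object with "linear": the shift along the tool's x, y, z in mm, a list of three; "rot": the turn, a rotation vector about the tool's x, y, z in degrees, a list of three; "claw": the finger opening in mm, from 0 to 85.4. A call has 1 to 8 rows; each row is the pose to reach, as a shift and turn from the pose commanded when the call began, along the tool's axes at that moment; what a row does not reach only later rows make up. A row lasts 1/12 s, in which the tool goes at most 41.7 mm and 7.16 degrees, less where a joint would pass 70% of its speed; a pose out of reach is approached as far as the arm can. A call with a gripper value outside its range is refused whole. The fingers move at their own pace and stop on an object; FORCE is the grip in N (left out, the last holds). Time passes only in rows, so rows that repeat a pose let the fingers close. It gives the time, the measured TCP pose, the force, the opening and the grip force at its end, in the units of the state.
- ctrl.get_obs(): the state, without advancing time (a new reading comes with each control period).
- imaging.capture(name): name is "scene" or "top"; returns the picture (400x640x3 uint8, red, green, blue); there is no depth.
- imaging.camera_info(name): a dict with "fx", "fy", "cx", "cy" (pixels), "D" ([k1, k2, p1, p2, k3] as OpenCV has them; the pictures are not rectified), "view" (4x4, takes a point from world to camera coordinates). Camera axes: x right, y down, z forward; pixel columns grow to the right and rows downward; lengths in m; the calibration is good to about 2 mm. A picture is of the moment at which its call begins. camera_info takes no time and is no camera call.
- ctrl.hand_in(): hands the job in; it is judged then, once.
The state is a dict: "clock": time; "joint_positions": joint angles; "dq": joint speeds; "joint_torque": joint torques, N m; "tcp_pos": TCP position; "ee_rot": TCP orientation; "contact_force": force on the tool from outside, world axes, zero at the start; "torque": the same for the moment, N m; "grip_width": finger opening in m; "grip_force": force on a finger pad.
Only numpy, scipy, OpenCV 4.12 (cv2) and the standard library are available. Lean on these libraries where they do the work, as an engineer would, in place of code of your own. Each camera call takes 0.05 s, during which the arm holds its last target. There are 200 camera calls.

## Task

Line the four clay jugs up along the ware board in order of size, each standing upright in the middle of its own disc: the biggest on the red disc, then the next smaller ones in turn, down to the smallest on the disc at the far end of the row from the red one. Leave the red pitcher and the plaster mould where they stand.

Things in the scene. Friction and masses are not known exactly. Their poses are not given: they have to be found in the camera images.
- jug_1: The biggest of four loose olive-grey clay jugs of one shape: 108 mm tall, open at the top, straight round wall 60 mm across over the upper three quarters, tapering below to a foot 49 mm across; wall 4 mm thick. Origin: centre of its underside, z up. A slim handle stands out 20 mm from the wall on its +y side, so the wall is free to grip along its x axis. Stands upright at the start, on the table top (z = 0), handle roughly to the robot's left.
- jug_2: The second biggest of four loose olive-grey clay jugs of one shape: 90 mm tall, open at the top, straight round wall 52 mm across over the upper three quarters, tapering below to a foot 43 mm across; wall 4 mm thick. Origin: centre of its underside, z up. A slim handle stands out 20 mm from the wall on its +y side, so the wall is free to grip along its x axis. Stands upright at the start, on the table top (z = 0), handle roughly to the robot's left.
- jug_3: The third biggest of four loose olive-grey clay jugs of one shape: 72 mm tall, open at the top, straight round wall 44 mm across over the upper three quarters, tapering below to a foot 36 mm across; wall 4 mm thick. Origin: centre of its underside, z up. A slim handle stands out 20 mm from the wall on its +y side, so the wall is free to grip along its x axis. Stands upright at the start, on the table top (z = 0), handle roughly to the robot's left.
- jug_4: The smallest of four loose olive-grey clay jugs of one shape: 54 mm tall, open at the top, straight round wall 36 mm across over the upper three quarters, tapering below to a foot 30 mm across; wall 4 mm thick. Origin: centre of its underside, z up. A slim handle stands out 20 mm from the wall on its +y side, so the wall is free to grip along its x axis. Stands upright at the start, on the table top (z = 0), handle roughly to the robot's left.
- disc_red: Red flat disc, 76 mm across and 12 mm thick, fixed on the ware board (a dark wooden plank 20 mm thick, 110 x 430 mm); its top is 32 mm above the table. Origin: centre of its underside. It is at one end of the row, left or right. The four discs stand in one straight row along the board, 105 mm apart; the board lies at a slightly different place and angle each time. 
- disc_mid_a: White plaster flat disc, 76 mm across and 12 mm thick, fixed on the ware board (a dark wooden plank 20 mm thick, 110 x 430 mm); its top is 32 mm above the table. Origin: centre of its underside. One of the two inner discs of the row; it may be the one next to the red disc or the other.
- disc_mid_b: White plaster flat disc, 76 mm across and 12 mm thick, fixed on the ware board (a dark wooden plank 20 mm thick, 110 x 430 mm); its top is 32 mm above the table. Origin: centre of its underside. The other of the two inner discs of the row; it may be the one next to the red disc or the other.
- disc_end: White plaster flat disc, 76 mm across and 12 mm thick, fixed on the ware board (a dark wooden plank 20 mm thick, 110 x 430 mm); its top is 32 mm above the table. Origin: centre of its underside. It is at the end of the row away from the red disc.
- pitcher: Bystander: loose red plastic pitcher, 170 mm tall, 110 mm across the rim, handle standing out 36 mm at its +y side; beside one end of the board. Origin: centre of its underside. Not to be moved.
- mould: Bystander: loose round white plaster mould with a black band, 110 mm across, 75 mm tall; beside the other end of the board. Origin: centre of its underside. Not to be moved.

How it is judged:
At the end, for the whole second after the job is handed in: Every jug stands upright (within 0.1 rad) and at rest on its disc, its centre within 14 mm of the disc's centre: biggest on the red disc, second biggest on the inner disc next to it, third biggest on the other inner disc, smallest on the end disc (horizontal distance between jug_1 and disc_red below 0.014 m and z of jug_1 in the frame of disc_red between 0.007 and 0.017 m and angle between each of jug_1, jug_4's own z axis and vertical below 0.1 rad and linear speed of each of jug_1, jug_4 below 0.02 m/s and horizontal distance between jug_4 and disc_end below 0.014 m and z of jug_4 in the frame of disc_end between 0.007 and 0.017 m and ((horizontal distance between disc_red and disc_mid_a below 0.155 m and horizontal distance between jug_2 and disc_mid_a below 0.014 m and z of jug_2 in the frame of disc_mid_a between 0.007 and 0.017 m and angle between each of jug_2, jug_3's own z axis and vertical below 0.1 rad and linear speed of each of jug_2, jug_3 below 0.02 m/s and horizontal distance between jug_3 and disc_mid_b below 0.014 m and z of jug_3 in the frame of disc_mid_b between 0.007 and 0.017 m) or (horizontal distance between disc_red and disc_mid_b below 0.155 m and horizontal distance between jug_2 and disc_mid_b below 0.014 m and z of jug_2 in the frame of disc_mid_b between 0.007 and 0.017 m and angle between each of jug_2, jug_3's own z axis and vertical below 0.1 rad and linear speed of each of jug_2, jug_3 below 0.02 m/s and horizontal distance between jug_3 and disc_mid_a below 0.014 m and z of jug_3 in the frame of disc_mid_a between 0.007 and 0.017 m))); the robot touches nothing.
It fails at once if the pitcher is pushed more than 20 mm from its place (distance of pitcher from where it was at the start of the episode above 0.02 m).
It fails at once if the mould is pushed more than 20 mm from its place (distance of mould from where it was at the start of the episode above 0.02 m).
It also fails if it takes over 112 s, if anything falls off the work surface, if the arm or the gripper's body presses on something with over 40 N, if the wrist force passes 120 N, or if a joint passes its speed limit or range.

## Working session

There is one attempt and no reset: what is moved stays moved. The work goes in short steps, Python scripts to look and compute and a shell command to move; the robot and the scene stay as the last step left them, time stands still between calls to the robot, and variables do not carry over. Pictures are saved under pics/ and viewed, at most 14 in all, crops included, and the job is handed in when it is done.

```bash
mkdir -p pics; python3 - <<'E'
from plant import ctrl, imaging
import cv2
for n in("scene","top"):
    cv2.imwrite(f"pics/{n}0.png",imaging.capture(n)[:,:,::-1]); print(n,imaging.camera_info(n))
o=ctrl.get_obs();print(o)
E
```

```text
scene {'fx': 371.3280812645378, 'fy': 371.3280812645378, 'cx': 323.5446091609071, 'cy': 201.68349294866374, 'D': array([-0.03004811,  0.        ,  0.        ,  0.        ,  0.        ]), 'view': array([[ 0.41818338,  0.90826072,  0.01360646, -0.21410241],
       [ 0.701868  , -0.3135743 , -0.6395721 , -0.35047449],
       [-0.57663158,  0.27700836, -0.76861069,  1.2620668 ],
       [ 0.        ,  0.        ,  0.        ,  1.        ]])}
top {'fx': 519.5791064065877, 'fy': 519.5791064065877, 'cx': 318.72493166025924, 'cy': 202.53597293499072, 'D': array([0.03627564, 0.        , 0.        , 0.        , 0.        ]), 'view': array([[ 2.59376342e-02, -9.99663411e-01,  5.50373332e-04,
        -2.79109674e-02],
       [-9.96760901e-01, -2.59042419e-02, -7.61359140e-02,
         5.50514630e-01],
       [ 7.61245445e-02,  1.42619487e-03, -9.97097297e-01,
         1.30460409e+00],
       [ 0.00000000e+00,  0.00000000e+00,  0.00000000e+00,
         1.00000000e+00]])}
{'clock': 0.1, 'joint_positions': array([-1.20591757,  0.32175633, -0.07006557,  1.4515578 ,  0.02258632,
        1.37080257, -0.05690055]), 'dq': array([ 0.00050672, -0.00286617,  0.00169108, -0.00166428, -0.00182846,
        0.00090195,  0.00168693]), 'joint_torque': array([-3.18066950e-04, -4.94878185e+01, -3.84193193e-01, -3.15210879e+01,
        1.29250798e-02,  7.33876397e-03, -3.73453827e-05]), 'tcp_pos': array([0.22325547, 0.60998103, 0.25232543]), 'ee_rot': array([-1.08920680e-04,  1.74488288e-01,  9.84658866e-01, -8.61989008e-04]), 'contact_force': array([ 0.4357252 , -0.19300229, -0.53658096]), 'torque': array([-0.00231098,  0.00224505,  0.00788663]), 'grip_force': 0.0, 'grip_width': 0.08529661364552067}
```

View pics/scene0.png

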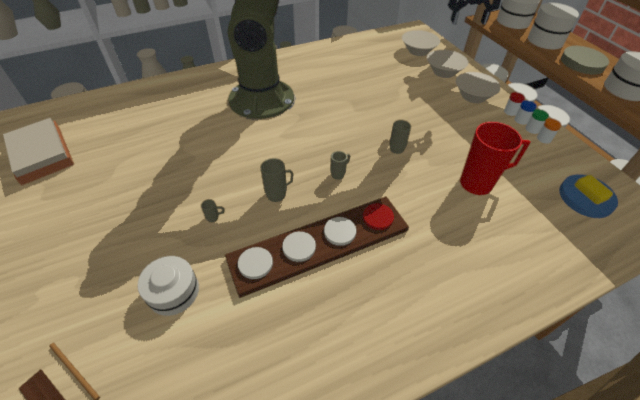

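View pics/top0.png

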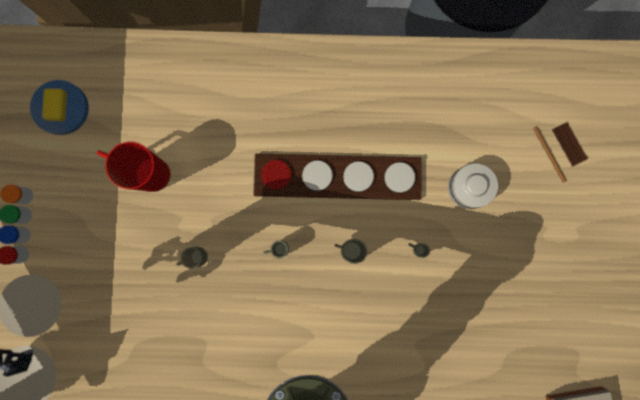

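The scene view shows the jugs at about (210,210), (274,180), (339,165) and (400,136), with the red disc at the right end of the row (378,216). In the top view the red disc is at (276,175) and the white discs are at (317,176), (358,177) and (399,178). The jugs there are at (194,257), (280,249), (354,250) and (421,250), the pitcher is near (130,165), and the mould is at (474,186). I'll enlarge crops next.

```bash
python3 - <<'E'
import cv2
a=cv2.imread("pics/top0.png")[145:275,170:440]; b=cv2.imread("pics/scene0.png")[110:290,190:425]
def g(im,x0,y0,s):
    im=cv2.convertScaleAbs(cv2.resize(im,None,fx=s,fy=s,interpolation=cv2.INTER_CUBIC),alpha=1.6)
    for v in range((x0//20+1)*20,x0+int(im.shape[1]/s),20):
        cv2.line(im,(int((v-x0+.5)*s),0),(int((v-x0+.5)*s),8),(0,0,255),1);cv2.putText(im,str(v),(int((v-x0)*s)-10,20),0,.4,(0,0,255))
    for v in range((y0//10+1)*10,y0+int(im.shape[0]/s),10):
        cv2.line(im,(0,int((v-y0+.5)*s)),(8,int((v-y0+.5)*s)),(0,0,255),1);cv2.putText(im,str(v),(10,int((v-y0)*s)+6),0,.4,(0,0,255))
    return im
cv2.imwrite("pics/topc.png",g(a,170,145,2.95));cv2.imwrite("pics/scenec.png",g(b,190,110,3.3))
E
```

```text
(no output)
```

View pics/topc.png

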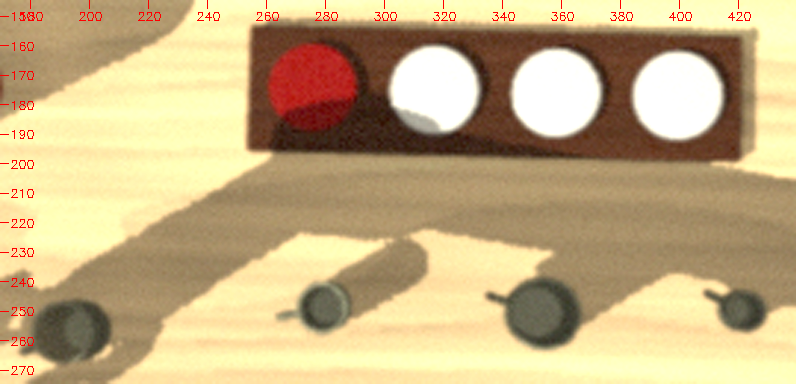

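View pics/scenec.png

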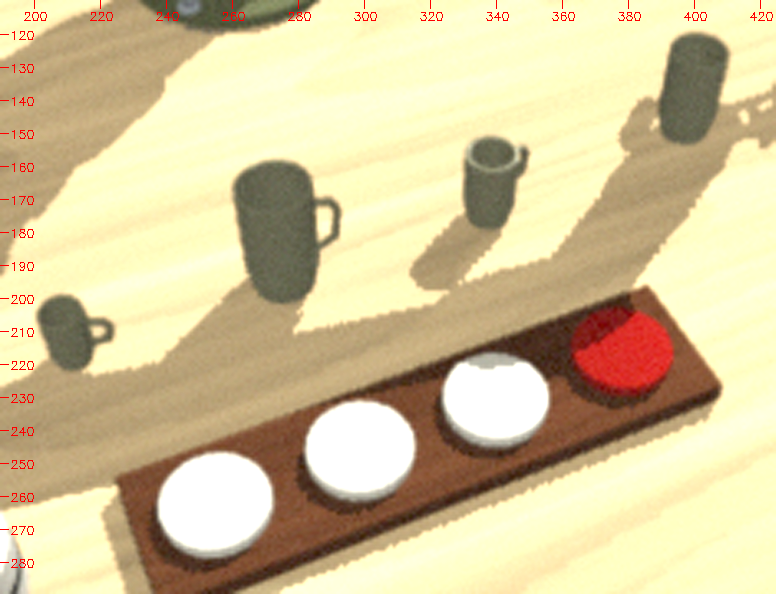

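Crop readings:

| Item | Top crop | Scene crop |
|---|---|---|
| jug_1 rim | (541,312) | (273,187) |
| jug_2 rim | about (66,330) | (698,51) |
| jug_3 rim | (324,306) | (492,154) |
| jug_4 rim | (743,310) | (64,312) |
| Red disc | (313,87) | (623,348) |
| White discs, in order from red | (435,89), (556,92), (678,95) | (496,396), (361,447), (215,500) |

Next I'll triangulate these.

```bash
cat > h.py <<'E'
from plant import ctrl, imaging
import cv2, numpy as np
I={n:imaging.camera_info(n) for n in("scene","top")}
def K(i): return np.array([[i["fx"],0,i["cx"]],[0,i["fy"],i["cy"]],[0,0,1.]])
def und(n,p): return cv2.undistortPoints(np.array([[p]],float),K(I[n]),I[n]["D"])[0,0]
def tri(ps,pt):
    X=cv2.triangulatePoints(I["scene"]["view"][:3],I["top"]["view"][:3],und("scene",ps),und("top",pt))[:,0];return X[:3]/X[3]
def plane(n,p,z):
    V=I[n]["view"];R,t=V[:3,:3],V[:3,3];c=-R.T@t;d=R.T@np.r_[und(n,p),1];return c+d*(z-c[2])/d[2]
def proj(n,X): return cv2.projectPoints(np.array([X],float),cv2.Rodrigues(I[n]["view"][:3,:3])[0],I[n]["view"][:3,3],K(I[n]),I[n]["D"])[0][0,0]
E
python3 - <<'E'
from h import *
T=lambda x,y:(x/2.95+169.5+.17,y/2.95+144.67)
S=lambda x,y:(x/3.3+189.65,y/3.3+109.65)
D={"j1":(.108,T(541,312),S(273,187)),"j2":(.09,T(66,330),S(698,51)),"j3":(.072,T(324,306),S(492,154)),"j4":(.054,T(743,310),S(64,312)),
"red":(.032,T(313,87),S(623,348)),"d2":(.032,T(435,89),S(496,396)),"d3":(.032,T(556,92),S(361,447)),"d4":(.032,T(678,95),S(215,500))}
for k,(z,t,s) in D.items(): print(k,*(np.round(1000*v) for v in(tri(s,t),plane("top",t,z),plane("scene",s,z))))
print(plane("top",(130,165),.17),plane("top",(474,186),.07))
for n in I: print(n,-I[n]["view"][:3,:3].T@I[n]["view"][:3,3])
E
```

```text
j1 [ 432. -100.  110.] [433. -98. 108.] [ 430. -101.  108.]
j2 [408. 285.  95.] [408. 286.  90.] [404. 288.  90.]
j3 [433.  79.  75.] [433.  79.  72.] [430.  81.  72.]
j4 [ 438. -270.   56.] [ 438. -270.   54.] [ 436. -270.   54.]
red [620.  97.  33.] [620.  97.  32.] [619.  98.  32.]
d2 [620.  -8.  33.] [621.  -8.  32.] [620.  -7.  32.]
d3 [ 621. -112.   33.] [ 621. -112.   32.] [ 620. -112.   32.]
d4 [ 620. -217.   34.] [ 621. -217.   32.] [ 619. -217.   32.]
[0.61379579 0.41562198 0.17      ] [ 0.59791775 -0.39370947  0.07      ]
scene [ 1.06326847 -0.26504204  0.74879751]
top [ 0.45014301 -0.01550153  1.34274651]
```

```bash
python3 -m pendant '[{"linear":[-30,-26,0],"rot":[0,0,4],"claw":85},{"linear":[-65,-55,0],"rot":[0,0,8],"claw":85},{"linear":[-95,-81,0],"rot":[0,0,13],"claw":85},{"linear":[-125,-106,0],"rot":[0,0,18],"claw":85},{"linear":[-155,-131,0],"rot":[0,0,22],"claw":85},{"linear":[-185,-157,0],"rot":[0,0,26],"claw":85},{"linear":[-215,-182,0],"rot":[0,0,31],"claw":85},{"linear":[-245,-208,0],"rot":[0,0,35],"claw":85}]' 60
python3 - <<'E'
from h import *
o=ctrl.get_obs();print(o["tcp_pos"],o["ee_rot"],o["joint_positions"])
from scipy.spatial.transform import Rotation as R
r=R.from_quat(o["ee_rot"],scalar_first=True);print(r.as_matrix().round(3)); print(r.inv().apply((np.array([.407,.286,.18])-o["tcp_pos"])*1000))
E
```

```text
clock: 0.77
tcp_pos: [0.3824, 0.329, 0.2531]
ee_rot: [-0.0, 0.464, 0.886, -0.0]
contact_force: [0.4, -0.3, 0.0]
grip_width: 0.0849
grip_force: 0.0
[0.38242717 0.32897887 0.25306071] [-1.38451321e-04  4.64259255e-01  8.85699341e-01 -5.16434378e-05] [-9.27347035e-01  8.62677054e-03  1.65832900e-01  1.81101368e+00
 -1.70559618e-03  1.32225753e+00 -1.55900212e-01]
[[-0.569  0.822 -0.   ]
 [ 0.822  0.569  0.   ]
 [ 0.    -0.    -1.   ]]
[-49.339873    -4.22734595  73.0519111 ]
```

```bash
python3 -m pendant '[{"linear":[-25,-2,20],"rot":[0,0,0],"claw":85},{"linear":[-49,-4,50],"rot":[0,0,0],"claw":85},{"linear":[-49,-4,80],"rot":[0,0,0],"claw":85},{"linear":[-49,-4,80],"rot":[0,0,0],"claw":85}]'
python3 - <<'E'
from h import *
a=imaging.capture("top")[225:285,150:250,::-1];b=imaging.capture("scene")[70:170,350:450,::-1]
cv2.imwrite("pics/j2.png",cv2.convertScaleAbs(np.hstack([cv2.resize(a,(500,300)),cv2.resize(b,(300,300))]),alpha=1.6))
E
```

```text
clock: 1.1
tcp_pos: [0.4044, 0.2843, 0.1678]
ee_rot: [-0.002, 0.464, 0.886, -0.005]
contact_force: [-1.0, -0.4, -0.5]
grip_width: 0.0849
grip_force: 0.0
```

View pics/j2.png

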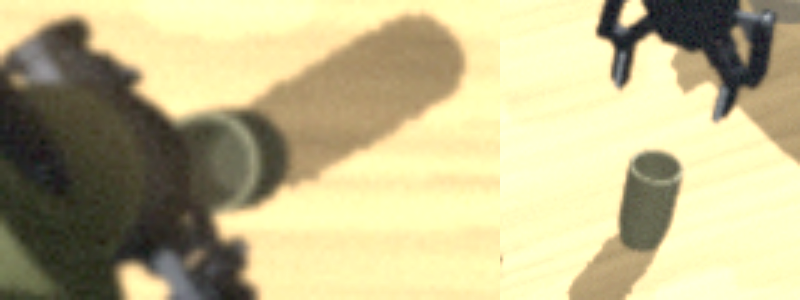

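jug_2's rim agrees with the estimate, at about (192,257) top and (402,126) scene. The fingers straddle it with the handle side clear, so I'll descend, grip and lift.

```bash
python3 -m pendant '[{"linear":[0,1,25],"rot":[0,0,0],"claw":85},{"linear":[0,1,50],"rot":[0,0,0],"claw":85},{"linear":[0,1,75],"rot":[0,0,0],"claw":85},{"linear":[0,1,95],"rot":[0,0,0],"claw":85},{"linear":[0,1,108],"rot":[0,0,0],"claw":85},{"linear":[0,1,108],"rot":[0,0,0],"claw":85}]'
python3 -m pendant '[{"linear":[0,0,0],"rot":[0,0,0],"claw":60},{"linear":[0,0,0],"rot":[0,0,0],"claw":50},{"linear":[0,0,0],"rot":[0,0,0],"claw":42},{"linear":[0,0,0],"rot":[0,0,0],"claw":42},{"linear":[0,0,0],"rot":[0,0,0],"claw":42},{"linear":[0,0,0],"rot":[0,0,0],"claw":42}]' 40
```

```text
clock: 1.7
tcp_pos: [0.4064, 0.29, 0.0646]
ee_rot: [-0.001, 0.461, 0.887, -0.001]
contact_force: [-0.1, -0.5, 0.5]
grip_width: 0.0849
grip_force: 0.0
clock: 2.2
tcp_pos: [0.4082, 0.2899, 0.0675]
ee_rot: [0.0, 0.462, 0.887, 0.001]
contact_force: [-2.2, -1.6, 6.4]
grip_width: 0.052
grip_force: 39.7
```

```bash
python3 -m pendant '[{"linear":[0,0,-15],"rot":[0,0,0],"claw":42},{"linear":[0,0,-35],"rot":[0,0,0],"claw":42},{"linear":[0,0,-60],"rot":[0,0,0],"claw":42},{"linear":[0,0,-85],"rot":[0,0,0],"claw":42},{"linear":[0,0,-110],"rot":[0,0,0],"claw":42},{"linear":[0,0,-130],"rot":[0,0,0],"claw":42},{"linear":[0,0,-135],"rot":[0,0,0],"claw":42}]'
python3 -m pendant '[{"linear":[-10,0,0],"rot":[0,0,1],"claw":42},{"linear":[-30,0,0],"rot":[0,0,4],"claw":42},{"linear":[-55,0,0],"rot":[0,0,8],"claw":42},{"linear":[-80,1,0],"rot":[0,0,13],"claw":42},{"linear":[-105,1,0],"rot":[0,0,17],"claw":42},{"linear":[-130,1,0],"rot":[0,0,22],"claw":42},{"linear":[-155,1,0],"rot":[0,0,26],"claw":42},{"linear":[-180,1,0],"rot":[0,0,30],"claw":42}]'
python3 - <<'E'
from h import *
o=ctrl.get_obs()
from scipy.spatial.transform import Rotation as R
r=R.from_quat(o["ee_rot"],scalar_first=True);print(o["tcp_pos"],o["grip_width"],r.as_matrix().round(3)[:2,:2]); print(r.inv().apply((np.array([.620,-.008,.11])-o["tcp_pos"])*1000))
E
```

```text
clock: 2.78
tcp_pos: [0.4094, 0.2905, 0.2051]
ee_rot: [0.001, 0.463, 0.887, 0.004]
contact_force: [1.0, 0.7, -1.3]
grip_width: 0.0519
grip_force: 41.8
clock: 3.45
tcp_pos: [0.5116, 0.1379, 0.1983]
ee_rot: [-0.0, 0.679, 0.734, -0.002]
contact_force: [0.2, 1.2, -1.8]
grip_width: 0.0521
grip_force: 41.8
[0.51155266 0.13793703 0.1982903 ] 0.05207808940509566 [[-0.077  0.997]
 [ 0.997  0.077]]
[-153.68003847   97.11379487   88.3457812 ]
```

```bash
python3 -m pendant '[{"linear":[-25,16,0],"rot":[0,0,2],"claw":42},{"linear":[-50,32,0],"rot":[0,0,4],"claw":42},{"linear":[-75,48,0],"rot":[0,0,5],"claw":42},{"linear":[-100,64,0],"rot":[0,0,5],"claw":42},{"linear":[-125,80,0],"rot":[0,0,5],"claw":42},{"linear":[-145,92,0],"rot":[0,0,5],"claw":42},{"linear":[-153,97,10],"rot":[0,0,5],"claw":42},{"linear":[-153,97,20],"rot":[0,0,5],"claw":42}]'
python3 -m pendant '[{"linear":[0,0,10],"rot":[0,0,0],"claw":42},{"linear":[0,0,20],"rot":[0,0,0],"claw":42},{"linear":[0,0,30],"rot":[0,0,0],"claw":42},{"linear":[0,0,40],"rot":[0,0,0],"claw":42},{"linear":[0,0,40],"rot":[0,0,0],"claw":42},{"linear":[0,0,40],"rot":[0,0,0],"claw":42}]'
python3 - <<'E'
from h import *
print(ctrl.get_obs()["ee_rot"])
a=imaging.capture("top")[130:210,240:340,::-1];b=imaging.capture("scene")[160:260,300:400,::-1]
cv2.imwrite("pics/p2.png",cv2.convertScaleAbs(np.hstack([cv2.resize(a,(400,320)),cv2.resize(b,(320,320))]),alpha=1.6))
E
```

```text
clock: 4.12
tcp_pos: [0.6213, -0.0075, 0.1784]
ee_rot: [0.001, 0.71, 0.704, -0.001]
contact_force: [-0.2, -0.5, -2.0]
grip_width: 0.0522
grip_force: 41.8
clock: 4.62
tcp_pos: [0.6204, -0.0014, 0.1395]
ee_rot: [-0.001, 0.707, 0.707, -0.0]
contact_force: [0.4, -0.7, -0.3]
grip_width: 0.052
grip_force: 41.8
[-5.72634408e-04  7.07327504e-01  7.06885598e-01 -4.75038240e-04]
```

View pics/p2.png

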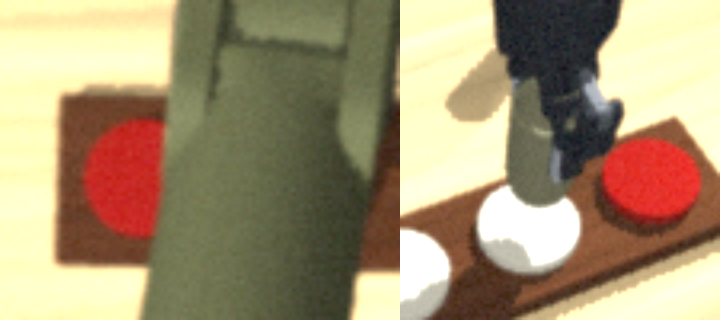

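```bash
python3 -m pendant '[{"linear":[-5,0,10],"rot":[0,0,0],"claw":42},{"linear":[-5,0,20],"rot":[0,0,0],"claw":42},{"linear":[-5,0,28],"rot":[0,0,0],"claw":42},{"linear":[-5,0,33],"rot":[0,0,0],"claw":42},{"linear":[-5,0,36],"rot":[0,0,0],"claw":42},{"linear":[-5,0,38],"rot":[0,0,0],"claw":42},{"linear":[-5,0,38],"rot":[0,0,0],"claw":42},{"linear":[-5,0,38],"rot":[0,0,0],"claw":42}]'
python3 -m pendant '[{"linear":[0,0,1],"rot":[0,0,0],"claw":42},{"linear":[0,0,2],"rot":[0,0,0],"claw":42},{"linear":[0,0,2],"rot":[0,0,0],"claw":42},{"linear":[0,0,2],"rot":[0,0,0],"claw":42}]'
python3 - <<'E'
from h import *
b=imaging.capture("scene")[160:260,280:400,::-1]
cv2.imwrite("pics/p2b.png",cv2.convertScaleAbs(cv2.resize(b,(600,500)),alpha=1.6))
E
```

```text
clock: 5.38
tcp_pos: [0.6213, -0.0071, 0.1025]
ee_rot: [0.0, 0.708, 0.707, 0.0]
contact_force: [0.3, 0.4, -1.5]
grip_width: 0.0517
grip_force: 41.8
clock: 5.72
tcp_pos: [0.6212, -0.0071, 0.1004]
ee_rot: [0.0, 0.708, 0.707, 0.0]
contact_force: [-0.1, 0.5, -1.7]
grip_width: 0.0518
grip_force: 41.8
```

View pics/p2b.png

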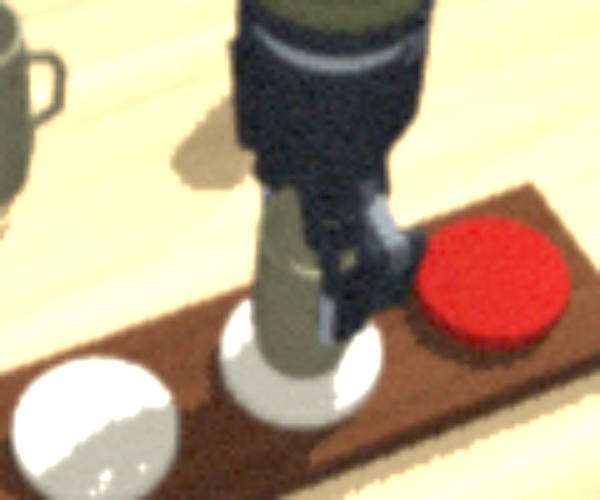

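```bash
python3 -m pendant '[{"linear":[0,0,1],"rot":[0,0,0],"claw":42},{"linear":[0,0,2],"rot":[0,0,0],"claw":42},{"linear":[0,0,2],"rot":[0,0,0],"claw":42},{"linear":[0,0,2],"rot":[0,0,0],"claw":42}]'
python3 -m pendant '[{"linear":[0,0,1],"rot":[0,0,0],"claw":42},{"linear":[0,0,2],"rot":[0,0,0],"claw":42},{"linear":[0,0,2],"rot":[0,0,0],"claw":42},{"linear":[0,0,2],"rot":[0,0,0],"claw":42}]'
```

```text
clock: 6.1
tcp_pos: [0.6214, -0.0073, 0.0997]
ee_rot: [0.0, 0.708, 0.706, 0.0]
contact_force: [-2.5, -0.3, 5.0]
grip_width: 0.0524
grip_force: 42.3
clock: 6.43
tcp_pos: [0.6215, -0.0074, 0.0995]
ee_rot: [-0.0, 0.708, 0.706, 0.001]
contact_force: [-6.6, 0.8, 15.1]
grip_width: 0.0521
grip_force: 43.2
```

```bash
python3 -m pendant '[{"linear":[0,0,-2],"rot":[0,0,0],"claw":42},{"linear":[0,0,-3],"rot":[0,0,0],"claw":60},{"linear":[0,0,-3],"rot":[0,0,0],"claw":85},{"linear":[0,0,-3],"rot":[0,0,0],"claw":85},{"linear":[0,0,-3],"rot":[0,0,0],"claw":85},{"linear":[0,0,-3],"rot":[0,0,0],"claw":85}]'
python3 -m pendant '[{"linear":[0,0,-10],"rot":[0,0,0],"claw":85},{"linear":[0,0,-30],"rot":[0,0,0],"claw":85},{"linear":[0,0,-55],"rot":[0,0,0],"claw":85},{"linear":[0,0,-80],"rot":[0,0,0],"claw":85},{"linear":[0,0,-95],"rot":[0,0,0],"claw":85},{"linear":[0,0,-95],"rot":[0,0,0],"claw":85}]'
python3 -m pendant '[{"linear":[-12,-24,0],"rot":[0,0,0],"claw":85},{"linear":[-25,-50,0],"rot":[0,0,0],"claw":85},{"linear":[-38,-77,0],"rot":[0,0,0],"claw":85},{"linear":[-51,-103,0],"rot":[0,0,0],"claw":85},{"linear":[-64,-130,0],"rot":[0,0,0],"claw":85},{"linear":[-78,-157,0],"rot":[0,0,0],"claw":85},{"linear":[-90,-180,0],"rot":[0,0,0],"claw":85},{"linear":[-93,-188,0],"rot":[0,0,0],"claw":85}]'
python3 -m pendant '[{"linear":[0,0,0],"rot":[0,0,0],"claw":85},{"linear":[0,0,0],"rot":[0,0,0],"claw":85}]'
python3 - <<'E'
from h import *
a=imaging.capture("top")[145:275,230:430,::-1];b=imaging.capture("scene")[110:270,190:390,::-1]
cv2.imwrite("pics/g1.png",cv2.convertScaleAbs(np.hstack([cv2.resize(a,(400,260)),cv2.resize(b,(400,320))[:260]]),alpha=1.6))
E
```

```text
clock: 6.93
tcp_pos: [0.6211, -0.0072, 0.099]
ee_rot: [-0.0, 0.708, 0.707, -0.0]
contact_force: [0.1, -0.7, 1.2]
grip_width: 0.0853
grip_force: 0.0
clock: 7.43
tcp_pos: [0.6235, -0.0075, 0.1993]
ee_rot: [0.002, 0.708, 0.706, 0.003]
contact_force: [1.1, -0.2, -0.6]
grip_width: 0.0852
grip_force: 0.0
clock: 8.1
tcp_pos: [0.4295, -0.1019, 0.1936]
ee_rot: [-0.001, 0.709, 0.705, -0.0]
contact_force: [0.7, -0.3, -0.3]
grip_width: 0.0853
grip_force: 0.0
clock: 8.27
tcp_pos: [0.4334, -0.0994, 0.1945]
ee_rot: [0.0, 0.708, 0.707, 0.001]
contact_force: [0.7, 0.5, -0.5]
grip_width: 0.0852
grip_force: 0.0
```

View pics/g1.png

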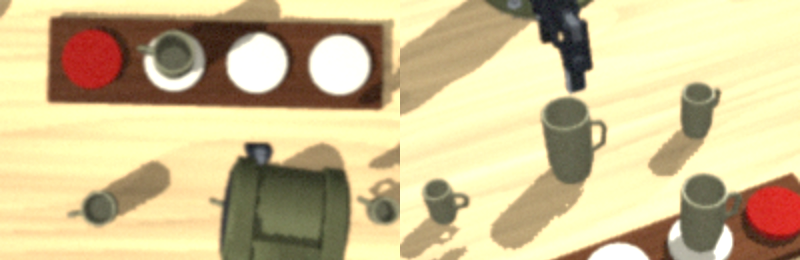

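jug_2 stands upright and central on its disc, and the fingers are above jug_1. Next I'll grip it and lift.

```bash
python3 -c "
from h import *
print(plane('top',(317,171.4),.122))"
python3 -m pendant '[{"linear":[-1,-1,25],"rot":[0,0,0],"claw":85},{"linear":[-1,-1,50],"rot":[0,0,0],"claw":85},{"linear":[-1,-1,75],"rot":[0,0,0],"claw":85},{"linear":[-1,-1,100],"rot":[0,0,0],"claw":85},{"linear":[-1,-1,115],"rot":[0,0,0],"claw":85},{"linear":[-1,-1,119],"rot":[0,0,0],"claw":85},{"linear":[-1,-1,119],"rot":[0,0,0],"claw":85}]'
python3 -m pendant '[{"linear":[0,0,0],"rot":[0,0,0],"claw":65},{"linear":[0,0,0],"rot":[0,0,0],"claw":55},{"linear":[0,0,0],"rot":[0,0,0],"claw":50},{"linear":[0,0,0],"rot":[0,0,0],"claw":50},{"linear":[0,0,0],"rot":[0,0,0],"claw":50},{"linear":[0,0,0],"rot":[0,0,0],"claw":50}]' 40
```

```text
[ 0.61712    -0.00775715  0.122     ]
clock: 8.95
tcp_pos: [0.4317, -0.1005, 0.0742]
ee_rot: [-0.001, 0.707, 0.707, -0.002]
contact_force: [-0.8, 0.0, -0.5]
grip_width: 0.0851
grip_force: 0.0
clock: 9.45
tcp_pos: [0.4325, -0.1009, 0.0767]
ee_rot: [0.0, 0.708, 0.706, 0.001]
contact_force: [-2.9, 0.4, 5.9]
grip_width: 0.0606
grip_force: 41.9
```

```bash
python3 -m pendant '[{"linear":[0,0,-15],"rot":[0,0,0],"claw":50},{"linear":[0,0,-35],"rot":[0,0,0],"claw":50},{"linear":[0,0,-60],"rot":[0,0,0],"claw":50},{"linear":[0,0,-85],"rot":[0,0,0],"claw":50},{"linear":[0,0,-110],"rot":[0,0,0],"claw":50},{"linear":[0,0,-135],"rot":[0,0,0],"claw":50},{"linear":[0,0,-150],"rot":[0,0,0],"claw":50}]'
python3 -m pendant '[{"linear":[10,10,0],"rot":[0,0,0],"claw":50},{"linear":[30,28,0],"rot":[0,0,0],"claw":50},{"linear":[55,52,0],"rot":[0,0,0],"claw":50},{"linear":[80,76,0],"rot":[0,0,0],"claw":50},{"linear":[105,100,0],"rot":[0,0,0],"claw":50},{"linear":[130,124,0],"rot":[0,0,0],"claw":50},{"linear":[155,148,0],"rot":[0,0,0],"claw":50},{"linear":[180,172,0],"rot":[0,0,0],"claw":50}]'
python3 -m pendant '[{"linear":[12,11,0],"rot":[0,0,0],"claw":50},{"linear":[18,16,5],"rot":[0,0,0],"claw":50},{"linear":[18,16,20],"rot":[0,0,0],"claw":50},{"linear":[18,16,40],"rot":[0,0,0],"claw":50},{"linear":[18,16,60],"rot":[0,0,0],"claw":50},{"linear":[18,16,80],"rot":[0,0,0],"claw":50},{"linear":[18,16,80],"rot":[0,0,0],"claw":50},{"linear":[18,16,80],"rot":[0,0,0],"claw":50}]'
```

```text
clock: 10.03
tcp_pos: [0.4329, -0.1011, 0.2285]
ee_rot: [0.001, 0.708, 0.706, 0.002]
contact_force: [0.6, -0.1, -3.3]
grip_width: 0.0603
grip_force: 44.6
clock: 10.7
tcp_pos: [0.605, 0.0813, 0.2239]
ee_rot: [-0.001, 0.707, 0.707, -0.0]
contact_force: [1.3, -0.6, -2.3]
grip_width: 0.0602
grip_force: 44.6
clock: 11.37
tcp_pos: [0.6188, 0.0963, 0.1436]
ee_rot: [-0.001, 0.708, 0.706, -0.002]
contact_force: [0.0, -0.9, -3.2]
grip_width: 0.0602
grip_force: 44.8
```

```bash
python3 -m pendant '[{"linear":[0,1,10],"rot":[0,0,0],"claw":50},{"linear":[0,1,18],"rot":[0,0,0],"claw":50},{"linear":[0,1,25],"rot":[0,0,0],"claw":50},{"linear":[0,1,30],"rot":[0,0,0],"claw":50},{"linear":[0,1,32],"rot":[0,0,0],"claw":50},{"linear":[0,1,33],"rot":[0,0,0],"claw":50},{"linear":[0,1,33],"rot":[0,0,0],"claw":50},{"linear":[0,1,33],"rot":[0,0,0],"claw":50}]'
python3 -m pendant '[{"linear":[0,0,1],"rot":[0,0,0],"claw":50},{"linear":[0,0,2],"rot":[0,0,0],"claw":50},{"linear":[0,0,2],"rot":[0,0,0],"claw":50},{"linear":[0,0,2],"rot":[0,0,0],"claw":50}]'
```

```text
clock: 12.03
tcp_pos: [0.6216, 0.0968, 0.1127]
ee_rot: [0.0, 0.708, 0.706, 0.0]
contact_force: [0.3, 0.2, -3.0]
grip_width: 0.0605
grip_force: 44.8
clock: 12.37
tcp_pos: [0.6213, 0.0968, 0.1104]
ee_rot: [-0.0, 0.708, 0.707, 0.0]
contact_force: [0.0, 0.9, -3.2]
grip_width: 0.0603
grip_force: 44.8
```

```bash
python3 -m pendant '[{"linear":[0,0,1],"rot":[0,0,0],"claw":50},{"linear":[0,0,2],"rot":[0,0,0],"claw":50},{"linear":[0,0,2],"rot":[0,0,0],"claw":50},{"linear":[0,0,2],"rot":[0,0,0],"claw":50}]'
```

```text
clock: 12.7
tcp_pos: [0.6215, 0.0968, 0.1089]
ee_rot: [0.0, 0.708, 0.707, 0.0]
contact_force: [-0.2, -0.7, 0.3]
grip_width: 0.0603
grip_force: 45.0
```

```bash
python3 -m pendant '[{"linear":[0,0,0],"rot":[0,0,0],"claw":60},{"linear":[0,0,0],"rot":[0,0,0],"claw":75},{"linear":[0,0,0],"rot":[0,0,0],"claw":85},{"linear":[0,0,0],"rot":[0,0,0],"claw":85},{"linear":[0,0,0],"rot":[0,0,0],"claw":85},{"linear":[0,0,0],"rot":[0,0,0],"claw":85}]'
python3 -m pendant '[{"linear":[0,0,-10],"rot":[0,0,0],"claw":85},{"linear":[0,0,-30],"rot":[0,0,0],"claw":85},{"linear":[0,0,-55],"rot":[0,0,0],"claw":85},{"linear":[0,0,-80],"rot":[0,0,0],"claw":85},{"linear":[0,0,-105],"rot":[0,0,0],"claw":85},{"linear":[0,0,-105],"rot":[0,0,0],"claw":85}]'
python3 -m pendant '[{"linear":[-2,-25,0],"rot":[0,0,0],"claw":85},{"linear":[-5,-50,0],"rot":[0,0,0],"claw":85},{"linear":[-7,-77,0],"rot":[0,0,0],"claw":85},{"linear":[-10,-103,0],"rot":[0,0,0],"claw":85},{"linear":[-12,-130,0],"rot":[0,0,0],"claw":85},{"linear":[-15,-157,0],"rot":[0,0,0],"claw":85},{"linear":[-17,-180,0],"rot":[0,0,0],"claw":85},{"linear":[-18,-189,0],"rot":[0,0,0],"claw":85}]'
python3 -m pendant '[{"linear":[0,0,25],"rot":[0,0,0],"claw":85},{"linear":[0,0,50],"rot":[0,0,0],"claw":85},{"linear":[0,0,70],"rot":[0,0,0],"claw":85},{"linear":[0,0,80],"rot":[0,0,0],"claw":85},{"linear":[0,0,80],"rot":[0,0,0],"claw":85},{"linear":[0,0,80],"rot":[0,0,0],"claw":85}]'
python3 - <<'E'
from h import *
a=imaging.capture("top")[145:275,230:430,::-1];b=imaging.capture("scene")[110:270,220:420,::-1]
cv2.imwrite("pics/g3.png",cv2.convertScaleAbs(np.hstack([cv2.resize(a,(400,260)),cv2.resize(b,(400,320))[:260]]),alpha=1.6))
E
```

```text
clock: 13.2
tcp_pos: [0.6214, 0.0968, 0.1084]
ee_rot: [0.0, 0.708, 0.706, 0.0]
contact_force: [0.3, 0.0, 0.0]
grip_width: 0.0848
grip_force: 0.0
clock: 13.7
tcp_pos: [0.6244, 0.0969, 0.2202]
ee_rot: [0.003, 0.708, 0.706, 0.004]
contact_force: [0.4, 0.3, 0.5]
grip_width: 0.085
grip_force: 0.0
clock: 14.37
tcp_pos: [0.4297, 0.0789, 0.2136]
ee_rot: [-0.001, 0.708, 0.707, 0.0]
contact_force: [0.6, -0.0, 0.3]
grip_width: 0.0848
grip_force: 0.0
clock: 14.87
tcp_pos: [0.4327, 0.079, 0.1337]
ee_rot: [0.0, 0.708, 0.706, -0.0]
contact_force: [0.4, -0.2, 0.3]
grip_width: 0.0849
grip_force: 0.0
```

View pics/g3.png

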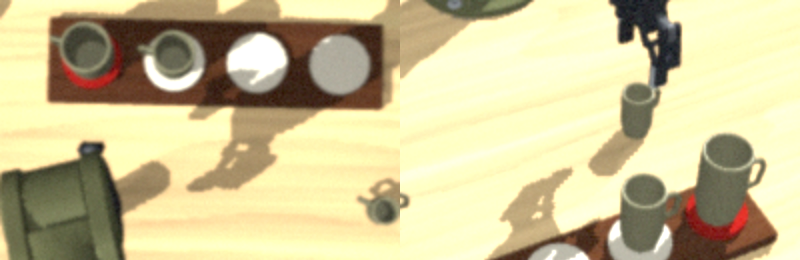

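jug_1 stands upright on the red disc, with its rim near top pixel (273,168), and the gripper is above jug_3.

```bash
python3 -c "
from h import *
print(plane('top',(273.2,167.7),.14))"
python3 -m pendant '[{"linear":[0,0,25],"rot":[0,0,0],"claw":85},{"linear":[0,0,50],"rot":[0,0,0],"claw":85},{"linear":[0,0,70],"rot":[0,0,0],"claw":85},{"linear":[0,0,82],"rot":[0,0,0],"claw":85},{"linear":[0,0,85],"rot":[0,0,0],"claw":85},{"linear":[0,0,85],"rot":[0,0,0],"claw":85}]'
python3 -m pendant '[{"linear":[0,0,0],"rot":[0,0,0],"claw":55},{"linear":[0,0,0],"rot":[0,0,0],"claw":42},{"linear":[0,0,0],"rot":[0,0,0],"claw":34},{"linear":[0,0,0],"rot":[0,0,0],"claw":34},{"linear":[0,0,0],"rot":[0,0,0],"claw":34},{"linear":[0,0,0],"rot":[0,0,0],"claw":34},{"linear":[0,0,0],"rot":[0,0,0],"claw":34}]' 35
python3 -m pendant '[{"linear":[0,0,-15],"rot":[0,0,0],"claw":34},{"linear":[0,0,-35],"rot":[0,0,0],"claw":34},{"linear":[0,0,-60],"rot":[0,0,0],"claw":34},{"linear":[0,0,-85],"rot":[0,0,0],"claw":34},{"linear":[0,0,-110],"rot":[0,0,0],"claw":34},{"linear":[0,0,-130],"rot":[0,0,0],"claw":34},{"linear":[0,0,-140],"rot":[0,0,0],"claw":34}]'
```

```text
[0.62066954 0.09447827 0.14      ]
clock: 15.47
tcp_pos: [0.4326, 0.0792, 0.0486]
ee_rot: [0.0, 0.708, 0.707, -0.0]
contact_force: [-0.7, 0.2, 0.4]
grip_width: 0.0849
grip_force: 0.0
clock: 16.05
tcp_pos: [0.4329, 0.0795, 0.0495]
ee_rot: [0.0, 0.708, 0.707, 0.001]
contact_force: [-1.3, -0.7, 5.4]
grip_width: 0.0439
grip_force: 35.1
clock: 16.63
tcp_pos: [0.4336, 0.0794, 0.1914]
ee_rot: [0.001, 0.708, 0.706, 0.002]
contact_force: [1.2, 0.3, -1.4]
grip_width: 0.0435
grip_force: 36.0
```

```bash
python3 -m pendant '[{"linear":[-12,6,0],"rot":[0,0,0],"claw":34},{"linear":[-35,20,0],"rot":[0,0,0],"claw":34},{"linear":[-60,42,0],"rot":[0,0,0],"claw":34},{"linear":[-85,67,0],"rot":[0,0,0],"claw":34},{"linear":[-110,92,0],"rot":[0,0,0],"claw":34},{"linear":[-135,117,0],"rot":[0,0,0],"claw":34},{"linear":[-160,142,0],"rot":[0,0,0],"claw":34},{"linear":[-180,167,0],"rot":[0,0,0],"claw":34}]'
python3 -m pendant '[{"linear":[-8,15,0],"rot":[0,0,0],"claw":34},{"linear":[-11,21,5],"rot":[0,0,0],"claw":34},{"linear":[-11,21,20],"rot":[0,0,0],"claw":34},{"linear":[-11,21,40],"rot":[0,0,0],"claw":34},{"linear":[-11,21,60],"rot":[0,0,0],"claw":34},{"linear":[-11,21,75],"rot":[0,0,0],"claw":34},{"linear":[-11,21,75],"rot":[0,0,0],"claw":34},{"linear":[-11,21,75],"rot":[0,0,0],"claw":34}]'
```

```text
clock: 17.3
tcp_pos: [0.5995, -0.1034, 0.1877]
ee_rot: [0.0, 0.708, 0.706, -0.001]
contact_force: [0.6, -0.2, 0.2]
grip_width: 0.0437
grip_force: 36.0
clock: 17.97
tcp_pos: [0.6187, -0.1112, 0.1121]
ee_rot: [-0.001, 0.707, 0.707, -0.001]
contact_force: [0.2, -0.4, -0.2]
grip_width: 0.044
grip_force: 36.0
```

Contact is expected near TCP z = 0.0815.

```bash
python3 -m pendant '[{"linear":[-1,1,10],"rot":[0,0,0],"claw":34},{"linear":[-1,1,18],"rot":[0,0,0],"claw":34},{"linear":[-1,1,24],"rot":[0,0,0],"claw":34},{"linear":[-1,1,28],"rot":[0,0,0],"claw":34},{"linear":[-1,1,28],"rot":[0,0,0],"claw":34},{"linear":[-1,1,28],"rot":[0,0,0],"claw":34}]'
python3 -m pendant '[{"linear":[0,0,1],"rot":[0,0,0],"claw":34},{"linear":[0,0,2],"rot":[0,0,0],"claw":34},{"linear":[0,0,2],"rot":[0,0,0],"claw":34},{"linear":[0,0,2],"rot":[0,0,0],"claw":34}]'
```

```text
clock: 18.47
tcp_pos: [0.6208, -0.1132, 0.0852]
ee_rot: [-0.0, 0.708, 0.706, -0.0]
contact_force: [-0.3, -0.0, -2.3]
grip_width: 0.0436
grip_force: 36.1
clock: 18.8
tcp_pos: [0.621, -0.1132, 0.0835]
ee_rot: [0.0, 0.708, 0.707, 0.0]
contact_force: [1.0, -0.0, -1.0]
grip_width: 0.044
grip_force: 36.1
```

```bash
python3 -m pendant '[{"linear":[0,0,1],"rot":[0,0,0],"claw":34},{"linear":[0,0,2],"rot":[0,0,0],"claw":34},{"linear":[0,0,2],"rot":[0,0,0],"claw":34},{"linear":[0,0,2],"rot":[0,0,0],"claw":34}]'
python3 -m pendant '[{"linear":[0,0,1],"rot":[0,0,0],"claw":34},{"linear":[0,0,1],"rot":[0,0,0],"claw":34},{"linear":[0,0,1],"rot":[0,0,0],"claw":34}]'
```

```text
clock: 19.13
tcp_pos: [0.6211, -0.1133, 0.0817]
ee_rot: [0.0, 0.708, 0.706, 0.0]
contact_force: [-0.9, 0.3, 1.7]
grip_width: 0.0439
grip_force: 36.2
clock: 19.38
tcp_pos: [0.6211, -0.1133, 0.0816]
ee_rot: [0.0, 0.708, 0.706, 0.0]
contact_force: [-3.3, 1.3, 7.0]
grip_width: 0.0439
grip_force: 36.7
```

```bash
python3 -m pendant '[{"linear":[0,0,-2],"rot":[0,0,0],"claw":50},{"linear":[0,0,-2],"rot":[0,0,0],"claw":65},{"linear":[0,0,-2],"rot":[0,0,0],"claw":85},{"linear":[0,0,-2],"rot":[0,0,0],"claw":85},{"linear":[0,0,-2],"rot":[0,0,0],"claw":85},{"linear":[0,0,-2],"rot":[0,0,0],"claw":85}]'
python3 -m pendant '[{"linear":[0,0,-10],"rot":[0,0,0],"claw":85},{"linear":[0,0,-30],"rot":[0,0,0],"claw":85},{"linear":[0,0,-55],"rot":[0,0,0],"claw":85},{"linear":[0,0,-80],"rot":[0,0,0],"claw":85},{"linear":[0,0,-90],"rot":[0,0,0],"claw":85},{"linear":[0,0,-90],"rot":[0,0,0],"claw":85}]'
python3 -m pendant '[{"linear":[-20,-24,0],"rot":[0,0,2],"claw":85},{"linear":[-40,-48,0],"rot":[0,0,5],"claw":85},{"linear":[-62,-73,0],"rot":[0,0,8],"claw":85},{"linear":[-84,-98,0],"rot":[0,0,11],"claw":85},{"linear":[-106,-123,0],"rot":[0,0,14],"claw":85},{"linear":[-128,-148,0],"rot":[0,0,17],"claw":85},{"linear":[-150,-173,0],"rot":[0,0,20],"claw":85},{"linear":[-157,-183,0],"rot":[0,0,20],"claw":85}]'
python3 -m pendant '[{"linear":[0,0,20],"rot":[0,0,0],"claw":85},{"linear":[0,0,40],"rot":[0,0,0],"claw":85},{"linear":[0,0,50],"rot":[0,0,0],"claw":85},{"linear":[0,0,50],"rot":[0,0,0],"claw":85},{"linear":[0,0,50],"rot":[0,0,0],"claw":85}]'
python3 - <<'E'
from h import *
a=imaging.capture("top")[145:275,250:450,::-1];b=imaging.capture("scene")[150:280,190:390,::-1]
cv2.imwrite("pics/g4.png",cv2.convertScaleAbs(np.hstack([cv2.resize(a,(400,260)),cv2.resize(b,(400,260))]),alpha=1.6))
E
```

```text
clock: 19.88
tcp_pos: [0.6208, -0.1132, 0.0821]
ee_rot: [-0.0, 0.708, 0.707, -0.0]
contact_force: [-0.3, -1.0, 0.0]
grip_width: 0.0852
grip_force: 0.0
clock: 20.38
tcp_pos: [0.6228, -0.1138, 0.1759]
ee_rot: [0.002, 0.708, 0.706, 0.002]
contact_force: [-0.0, -0.2, 0.2]
grip_width: 0.0846
grip_force: 0.0
clock: 21.05
tcp_pos: [0.4329, -0.2733, 0.1711]
ee_rot: [-0.001, 0.822, 0.57, -0.001]
contact_force: [0.3, -1.4, 0.2]
grip_width: 0.085
grip_force: 0.0
clock: 21.47
tcp_pos: [0.4374, -0.2694, 0.1216]
ee_rot: [-0.001, 0.819, 0.573, -0.001]
contact_force: [0.1, -0.0, 0.6]
grip_width: 0.0851
grip_force: 0.0
```

View pics/g4.png

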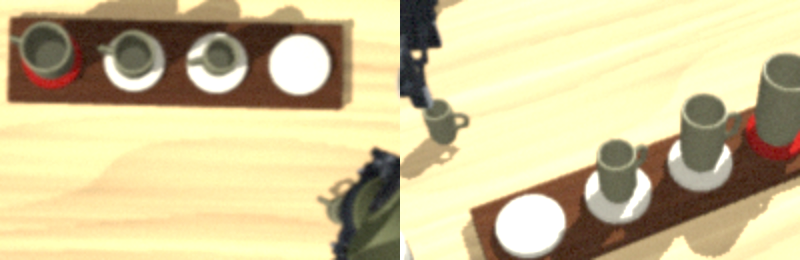

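jug_3 stands upright on its disc, with its rim near top pixel (360,173), and the gripper is above jug_4.

```bash
python3 -c "
from h import *
print(plane('top',(360.2,172.7),.104))"
python3 -m pendant '[{"linear":[0,0,25],"rot":[0,0,0],"claw":85},{"linear":[0,0,50],"rot":[0,0,0],"claw":85},{"linear":[0,0,70],"rot":[0,0,0],"claw":85},{"linear":[0,0,80],"rot":[0,0,0],"claw":85},{"linear":[0,0,84],"rot":[0,0,0],"claw":85},{"linear":[0,0,84],"rot":[0,0,0],"claw":85}]'
python3 -m pendant '[{"linear":[0,0,0],"rot":[0,0,0],"claw":50},{"linear":[0,0,0],"rot":[0,0,0],"claw":35},{"linear":[0,0,0],"rot":[0,0,0],"claw":26},{"linear":[0,0,0],"rot":[0,0,0],"claw":26},{"linear":[0,0,0],"rot":[0,0,0],"claw":26},{"linear":[0,0,0],"rot":[0,0,0],"claw":26},{"linear":[0,0,0],"rot":[0,0,0],"claw":26}]' 30
python3 -m pendant '[{"linear":[0,0,-15],"rot":[0,0,0],"claw":26},{"linear":[0,0,-35],"rot":[0,0,0],"claw":26},{"linear":[0,0,-60],"rot":[0,0,0],"claw":26},{"linear":[0,0,-85],"rot":[0,0,0],"claw":26},{"linear":[0,0,-105],"rot":[0,0,0],"claw":26},{"linear":[0,0,-110],"rot":[0,0,0],"claw":26},{"linear":[0,0,-110],"rot":[0,0,0],"claw":26}]'
python3 - <<'E'
from h import *
o=ctrl.get_obs()
from scipy.spatial.transform import Rotation as R
r=R.from_quat(o["ee_rot"],scalar_first=True);print(r.inv().apply((np.array([.620,-.217,.11])-o["tcp_pos"])*1000))
E
```

```text
[ 0.61912003 -0.11140882  0.104     ]
clock: 22.07
tcp_pos: [0.4378, -0.2699, 0.0384]
ee_rot: [-0.0, 0.82, 0.573, -0.0]
contact_force: [-0.1, -0.2, -0.8]
grip_width: 0.0856
grip_force: 0.0
clock: 22.65
tcp_pos: [0.4383, -0.2701, 0.0392]
ee_rot: [0.0, 0.82, 0.573, 0.001]
contact_force: [-1.1, 1.5, 6.7]
grip_width: 0.0352
grip_force: 29.7
clock: 23.23
tcp_pos: [0.4386, -0.2702, 0.1496]
ee_rot: [0.001, 0.82, 0.573, 0.001]
contact_force: [0.1, 0.4, -1.5]
grip_width: 0.0352
grip_force: 30.2
[112.22594878 151.92860794  40.22171236]
```

```bash
python3 -m pendant '[{"linear":[7,9,0],"rot":[0,0,0],"claw":26},{"linear":[22,30,0],"rot":[0,0,0],"claw":26},{"linear":[38,52,0],"rot":[0,0,0],"claw":26},{"linear":[55,75,0],"rot":[0,0,0],"claw":26},{"linear":[72,98,0],"rot":[0,0,0],"claw":26},{"linear":[89,120,0],"rot":[0,0,0],"claw":26},{"linear":[104,141,0],"rot":[0,0,0],"claw":26},{"linear":[112,152,0],"rot":[0,0,0],"claw":26}]'
python3 -m pendant '[{"linear":[0,0,10],"rot":[0,0,0],"claw":26},{"linear":[0,0,25],"rot":[0,0,0],"claw":26},{"linear":[0,0,40],"rot":[0,0,0],"claw":26},{"linear":[0,0,55],"rot":[0,0,0],"claw":26},{"linear":[0,0,65],"rot":[0,0,0],"claw":26},{"linear":[0,0,70],"rot":[0,0,0],"claw":26},{"linear":[0,0,70],"rot":[0,0,0],"claw":26},{"linear":[0,0,70],"rot":[0,0,0],"claw":26}]'
```

```text
clock: 23.9
tcp_pos: [0.6217, -0.2134, 0.1447]
ee_rot: [-0.001, 0.818, 0.575, -0.001]
contact_force: [-0.3, -0.2, -1.1]
grip_width: 0.0347
grip_force: 30.2
clock: 24.57
tcp_pos: [0.6188, -0.2171, 0.0784]
ee_rot: [0.0, 0.82, 0.573, 0.0]
contact_force: [0.7, -0.8, -0.6]
grip_width: 0.0345
grip_force: 30.2
```

```bash
python3 -m pendant '[{"linear":[0,1,2],"rot":[0,0,0],"claw":26},{"linear":[0,1,4],"rot":[0,0,0],"claw":26},{"linear":[0,1,5],"rot":[0,0,0],"claw":26},{"linear":[0,1,5],"rot":[0,0,0],"claw":26},{"linear":[0,1,5],"rot":[0,0,0],"claw":26}]'
python3 -m pendant '[{"linear":[0,0,1],"rot":[0,0,0],"claw":26},{"linear":[0,0,2],"rot":[0,0,0],"claw":26},{"linear":[0,0,2],"rot":[0,0,0],"claw":26},{"linear":[0,0,2],"rot":[0,0,0],"claw":26}]'
python3 -m pendant '[{"linear":[0,0,1],"rot":[0,0,0],"claw":26},{"linear":[0,0,1],"rot":[0,0,0],"claw":26},{"linear":[0,0,1],"rot":[0,0,0],"claw":26}]'
```

```text
clock: 24.98
tcp_pos: [0.6199, -0.2172, 0.0735]
ee_rot: [0.0, 0.82, 0.573, 0.0]
contact_force: [-0.9, 0.2, -1.2]
grip_width: 0.0349
grip_force: 30.2
clock: 25.32
tcp_pos: [0.6199, -0.2173, 0.0714]
ee_rot: [0.0, 0.82, 0.573, 0.0]
contact_force: [0.4, 0.2, -0.4]
grip_width: 0.0351
grip_force: 30.2
clock: 25.57
tcp_pos: [0.62, -0.2173, 0.0713]
ee_rot: [-0.0, 0.82, 0.573, 0.0]
contact_force: [-1.5, 0.4, 4.5]
grip_width: 0.0347
grip_force: 30.6
```

Contact. I'll release, lift straight up and back away toward the robot.

```bash
python3 -m pendant '[{"linear":[0,0,-1],"rot":[0,0,0],"claw":40},{"linear":[0,0,-1],"rot":[0,0,0],"claw":55},{"linear":[0,0,-1],"rot":[0,0,0],"claw":75},{"linear":[0,0,-1],"rot":[0,0,0],"claw":75},{"linear":[0,0,-1],"rot":[0,0,0],"claw":75},{"linear":[0,0,-1],"rot":[0,0,0],"claw":75}]'
python3 -m pendant '[{"linear":[0,0,-10],"rot":[0,0,0],"claw":75},{"linear":[0,0,-30],"rot":[0,0,0],"claw":75},{"linear":[0,0,-55],"rot":[0,0,0],"claw":75},{"linear":[0,0,-80],"rot":[0,0,0],"claw":75},{"linear":[0,0,-110],"rot":[0,0,0],"claw":75},{"linear":[0,0,-140],"rot":[0,0,0],"claw":75},{"linear":[0,0,-150],"rot":[0,0,0],"claw":75}]'
python3 -m pendant '[{"linear":[0,-25,0],"rot":[0,0,0],"claw":75},{"linear":[0,-50,0],"rot":[0,0,0],"claw":75},{"linear":[0,-75,0],"rot":[0,0,0],"claw":75},{"linear":[0,-100,0],"rot":[0,0,0],"claw":75},{"linear":[0,-120,0],"rot":[0,0,0],"claw":75},{"linear":[0,-120,0],"rot":[0,0,0],"claw":75},{"linear":[0,-120,0],"rot":[0,0,0],"claw":75}]'
python3 - <<'E'
from h import *
a=imaging.capture("top")[130:230,240:440,::-1];b=imaging.capture("scene")[130:290,190:430,::-1]
cv2.imwrite("pics/f.png",cv2.convertScaleAbs(np.vstack([cv2.resize(a,(500,250)),cv2.resize(b,(500,333))]),alpha=1.6))
E
```

```text
clock: 26.07
tcp_pos: [0.6198, -0.2173, 0.0712]
ee_rot: [-0.0, 0.82, 0.573, -0.0]
contact_force: [0.5, -0.0, -0.6]
grip_width: 0.0751
grip_force: 0.0
clock: 26.65
tcp_pos: [0.6216, -0.2186, 0.2273]
ee_rot: [0.003, 0.82, 0.573, 0.003]
contact_force: [1.1, -0.8, 0.2]
grip_width: 0.075
grip_force: 0.0
clock: 27.23
tcp_pos: [0.5068, -0.1757, 0.2218]
ee_rot: [-0.0, 0.82, 0.573, 0.001]
contact_force: [-0.4, 0.1, -0.1]
grip_width: 0.0752
grip_force: 0.0
```

View pics/f.png

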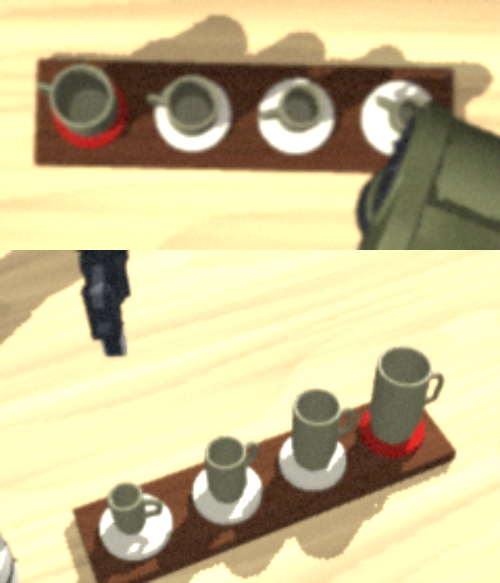

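All four jugs stand upright in order of size, and the jug_4 rim is at scene pixel (250.2,247.8). I'll check its centre against the disc before handing in.

```bash
python3 -c "
from h import *
p=plane('scene',(250.2,247.8),.086);print(p)
if np.hypot(p[0]-.62,p[1]+.217)<.009: print(ctrl.hand_in())"
```

```text
[ 0.61765385 -0.21962326  0.086     ]
the job is handed in; nothing more can be done
None
```

The job is handed in at about 27 s on the clock: all four jugs stand upright in size order, the biggest on the red disc, each measured within about 4 mm of its disc's centre, and the robot was never near the pitcher or the mould; the judge's verdict was not shown.

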